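# Switch on the lamp circuit on a market stall's interlocked power box

### The job

Turn on the stall's display lamps at the power box: throw the red master lever fully on, away from the robot, so that the yellow locking comb slides clear, and then throw the green lamp lever fully on in the same direction. Leave the blue and white levers off.

Things in the scene. Friction and masses are not known exactly. Their poses are not given: they have to be found in the camera images.
- bank: grey power box fixed to the table, 170 (x) x 340 (y) x 50 mm high; origin at the centre of its underside, +x away from the robot. Four levers stand in a row along y on its top, hinge lines 56 mm above the table at x = 0 of the box: red always at y = +110 mm; green, blue and white in any order at y = +35, -35, -105 mm
- comb (a joint): slide of the yellow locking comb on the box top, m: 0 = a tooth stands across the path of each of the green, blue and white levers; 0.034 = slid along the box's -y, all teeth clear. It is linked to the red lever, which moves it. Its teeth reach 38 mm above the box top
- red_lever (a joint): swing of the red lever in rad about the box's y axis: 0 = off, leaning towards the box's -x side (the robot's side); 0.9 = on, leaning away towards +x. About 1 N at the knob moves it and it stays where it is left; never blocked by the comb at the start, it drives the comb. More than 0.5 rad frees the others
- green_lever (a joint): swing of the green lever in rad about the box's y axis: 0 = off, leaning towards the box's -x side (the robot's side); 0.9 = on, leaning away towards +x. About 1 N at the knob moves it and it stays where it is left; while the red lever is off, a tooth of the yellow comb stops this lever after about 0.1 rad
- blue_lever (a joint): swing of the blue lever in rad about the box's y axis: 0 = off, leaning towards the box's -x side (the robot's side); 0.9 = on, leaning away towards +x. About 1 N at the knob moves it and it stays where it is left; while the red lever is off, a tooth of the yellow comb stops this lever after about 0.1 rad
- white_lever (a joint): swing of the white lever in rad about the box's y axis: 0 = off, leaning towards the box's -x side (the robot's side); 0.9 = on, leaning away towards +x. About 1 N at the knob moves it and it stays where it is left; while the red lever is off, a tooth of the yellow comb stops this lever after about 0.1 rad
- red_knob (a point): centre of the red lever's ball knob (28 mm diameter, 10 mm steel stalk, 100 mm from the hinge). At joint 0 it is 43 mm to the -x side of the hinge line, at 0.9 it is 43 mm to its +x side, in the axes of the power box; about 146 mm above the table at both ends, 156 mm half-way
- green_knob (a point): centre of the green lever's ball knob (28 mm diameter, 10 mm steel stalk, 100 mm from the hinge). At joint 0 it is 43 mm to the -x side of the hinge line, at 0.9 it is 43 mm to its +x side, in the axes of the power box; about 146 mm above the table at both ends, 156 mm half-way

How it is judged:
By the outcome, as a careful person would: the job done as asked, in the order asked, and still so for the second after the job is handed in, with the robot touching nothing.
It also fails if it takes over 32 s, if anything falls off the work surface, if the arm or the gripper's body presses on something with over 40 N, if the wrist force passes 120 N, or if a joint passes its speed limit or range.

### The arm

A 6-joint arm with a two-finger parallel gripper is mounted at the origin on the work surface. World frame = base frame: x ahead of the robot, y to its left, z up, the work surface at z = 0. Lengths are in m, angles in rad, forces in N, time in s.
With the tool pointing down it reaches from about 0.35 to 0.775 m from the base axis. Payload 5.5 kg.
Tool frame: the origin (TCP) lies between the finger pads; the fingertips stand 19 mm ahead of it and the grasp point (between the pads) is the TCP; z points along the fingers, x is the direction in which the jaws open and shut, and the axes are right-handed (so a half turn about z gives the same grasp; the last joint's range is limited). The gripper opens to 85 mm and grips with 20 to 120 N. Pads are 22 mm wide; open, the fingers measure 114 mm over their backs; the gripper's body (76 mm by 85 mm) begins 54 mm behind the grasp point. The pads swing forward as they close: fully open they stand 13 mm farther back than shut.
Start: joints at [-1.313, 0.313, 0.046, 1.304, 0, 1.431], TCP at [0.223, -0.53, 0.212] pointing down, gripper open.
Joint ranges: [-2.76, 2.76], [-0.86, 1.69], [-1.03, 1.26], [-2.2, 2.34], [-1.47, 1.5], [-3.14, 3.14]. Speed limits (rad/s): [2.57, 2.57, 3.14, 3.14, 3.14, 3.14].

### API

Orientations are given as a unit quaternion [w, x, y, z].
In Python, from workcell import env gives the robot as it stands. The module is installed in compiled form; this text tells all that it offers.
- The arm moves only by the tool carry_out, never from a script. Its argument "steps" is a list of rows, each a list of 7 numbers: the gripper command: -1 is shut, 1 is fully open, values between are in proportion, then the shift along the tool's x, y, z in m, then the turn, a rotation vector about the tool's x, y, z in rad. A call has 1 to 20 rows; each row shifts and turns the commanded pose from where the row before left it, along the tool's axes as they then stand; what a row does not reach is not made up. A row lasts 1/8 s, in which the tool goes at most 62.5 mm and 10.7 degrees, less where a joint would pass 70% of its speed; a pose out of reach is approached as far as the arm can. A call with a gripper value outside its range is refused whole. The fingers move at their own pace and stop on an object; "grip_force" is the grip in N (left out, the last holds). Time passes only in rows, so rows that do not move let the fingers close. It gives the time, the measured TCP pose, the force and the opening at its end, in the units of the state.
- env.get_state(): the state, without advancing time (a new reading comes with each control period).
- env.read_camera(name): name is "side" or "top" or "wrist"; returns a dict with "color" (384x512x3 uint8, red, green, blue), "K" (3x3 intrinsics, pixels), "R" (3x3) and "t" (3): a world point X has camera coordinates R X + t. Camera axes: x right, y down, z forward; pixel columns grow to the right and rows downward; lengths in m; the calibration is good to about 2 mm. A picture is of the moment at which its call begins. There is no depth.
- env.hand_in(): hands the job in, once; it reports no verdict.
The state is a dict: "clock": time; "joint_pos": joint angles; "qvel": joint speeds; "tau": joint torques, N m; "tcp_pos": TCP position; "orientation": TCP orientation; "wrist_force": force on the tool from outside, world axes, zero at the start; "ft_torque": the same for the moment, N m; "finger_gap": finger opening in m.
Only numpy, scipy, OpenCV 4.12 (cv2) and the standard library are available. Lean on these libraries where they do the work, as an engineer would, in place of code of your own. Each camera call takes 0.05 s, during which the arm holds its last target. There are 200 camera calls.

## Working session

There is one attempt and no reset: what is moved stays moved. The work goes in short steps, Python scripts to look and compute and a tool call to move; the robot and the scene stay as the last step left them, time stands still between calls to the robot, and variables do not carry over. Pictures are saved under pics/ and viewed, about 8 in all and at most 12, crops included, and the job is handed in when it is done.

Besides the shell and the picture viewer there is one more tool, called as name([rows], argument=value, ...), one row to a line, values as JSON. carry_out: Moves the arm, as the interface text tells. Its arguments: {"type":"object","properties":{"steps":{"type":"array","items":{"type":"array","items":{"type":"number"}}},"grip_force":{"type":"number"}},"required":["steps"]}

```bash
mkdir -p pics
python3 - <<'E'
from workcell import env
import cv2,numpy as np
s=env.get_state();print(s)
for n in("top","side"):
    c=env.read_camera(n);np.savez(f"{n}.npz",**c)
    cv2.imwrite(f"pics/{n}1.png",c["color"][:,:,::-1]);print(c["K"],c["R"],c["t"])
E
```

```text
{'clock': 0.0, 'joint_pos': array([-1.31265097e+00,  3.13995662e-01,  4.49494507e-02,  1.30362707e+00,
        2.64574605e-06,  1.43118488e+00]), 'qvel': array([-0.00054477,  0.00178003,  0.00065195,  0.00088934,  0.00020961,
        0.00020976]), 'tau': array([-1.45649450e-03, -4.80630934e+01,  2.98531830e+01,  1.94356567e-02,
       -1.88449494e-04, -2.40953403e-05]), 'tcp_pos': array([ 0.22256497, -0.52955707,  0.21089956]), 'orientation': array([-6.24120890e-04,  8.32871544e-01, -5.53465545e-01, -7.00866838e-04]), 'wrist_force': array([ 0.15178048, -0.79156307,  1.00091448]), 'ft_torque': array([-0.02627771,  0.0084254 ,  0.00401919]), 'finger_gap': 0.08525059020382983}
[[497.5024695    0.         255.2150917 ]
 [  0.         497.5024695  192.24132011]
 [  0.           0.           1.        ]] [[-0.01653031 -0.99985953  0.00276801]
 [-0.99529133  0.01619022 -0.09556701]
 [ 0.09550877 -0.00433473 -0.99541915]] [0.05261949 0.55240769 0.94643155]
[[464.9572477    0.         264.03981638]
 [  0.         464.9572477  192.79808993]
 [  0.           0.           1.        ]] [[-0.91470831 -0.40406686 -0.00621966]
 [-0.22400773  0.51978833 -0.8244032 ]
 [ 0.33634692 -0.7526952  -0.5659688 ]] [0.5210697  0.21401116 0.62303139]
```

View pics/top1.png

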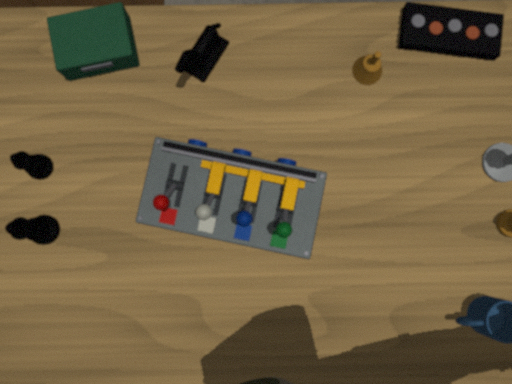

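View pics/side1.png

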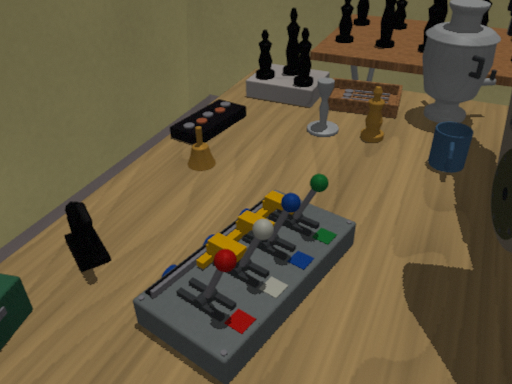

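Top view: red knob at pixel (162,202), white (205,212), blue (244,218) and green (284,229), so green is at y = -105 mm of the box. The side view shows all levers off and the comb locked.

```bash
cat > h.py <<'E'
import numpy as np
def ray(c,uv,z):
    d=c["R"].T@np.linalg.inv(c["K"])@[*uv,1]; o=-c["R"].T@c["t"]
    return o+d*(z-o[2])/d[2]
def proj(c,X):
    p=c["K"]@(c["R"]@np.asarray(X)+c["t"]); return p[:2]/p[2]
E
python3 - <<'E'
from h import *
import cv2
from scipy.optimize import least_squares
T=np.load("top.npz");S=np.load("side.npz")
def cen(c,lo,hi,box):
    h=cv2.cvtColor(c["color"],cv2.COLOR_RGB2HSV);x0,y0,x1,y1=box
    m=cv2.inRange(h,lo,hi)[y0:y1,x0:x1]
    n,l,s,ce=cv2.connectedComponentsWithStats(m);i=1+np.argmax(s[1:,4]);return s[i],ce[i]+[x0,y0]
pts={'red':((162,202),(226,261),110),'white':((205,212),(263,230),None),'blue':((244,218),(291,203),None),'green':((284,229),(319,183),-105)}
ys={'red':.11,'white':.035,'blue':-.035,'green':-.105}
def f(p):
    r=[]
    for k,(a,b,_) in pts.items():
        c,s=np.cos(p[2]),np.sin(p[2]);X=[p[0]+c*-.043-s*ys[k],p[1]+s*-.043+c*ys[k],.146]
        r+=list(proj(T,X)-a)+list(proj(S,X)-b)
    return r
R=least_squares(f,[.55,0,-.1]);p=R.x;print(p,np.round(R.fun,1))
c,s=np.cos(p[2]),np.sin(p[2])
for k in('red','green'):
    for x in(-.1,-.043,.043): print(k,x,p[0]+c*x-s*ys[k],p[1]+s*x+c*ys[k])
for q in[(157,138),(326,173),(137,222),(310,257)]: print(ray(T,q,.05))
from scipy.spatial.transform import Rotation as Ro
q=[-6.24e-4,.83287,-.553466,-7e-4]
print(Ro.from_quat(q[1:]+q[:1]).as_matrix())
E
```

```text
[ 0.54551866  0.08846852 -0.22570893] [-0.9 -0.4  0.1 -0.5 -1.1 -1.3  0.2 -0.9 -0.   1.3  1.8  1.   0.2 -1.2
 -0.4 -0.8]
red -0.1 0.4726727988990137 0.21805818653636705
red -0.043 0.5282270335563075 0.20530173673078495
red 0.043 0.6120457033901192 0.18605516333990668
green -0.1 0.42455636542181807 0.008511511951837775
green -0.043 0.4801106000791119 -0.0042449378537443155
green 0.043 0.5639292699129236 -0.02349151124462258
[0.65898777 0.2311399  0.05      ]
[ 0.58574761 -0.09253185  0.05      ]
[0.49791367 0.26865004 0.05      ]
[ 0.42665363 -0.05755783  0.05      ]
[[ 3.87348525e-01 -9.21933237e-01 -4.75293416e-04]
 [-9.21931490e-01 -3.87348726e-01  1.81427792e-03]
 [-1.85674741e-03 -2.64569908e-04 -9.99998241e-01]]
```

The fit agrees within about 1.8 px, with box yaw -0.226 rad. Next I turn so that tool y lies along box +x, with the jaws shut.

carry_out([
  [-1, 0, 0, 0, 0, 0, -0.18],
  [-1, 0, 0, 0, 0, 0, -0.18],
  [-1, 0, 0, 0, 0, 0, -0.18],
  [-1, 0, 0, 0, 0, 0, -0.18],
  [-1, 0, 0, 0, 0, 0, -0.18],
  [-1, 0, 0, 0, 0, 0, -0.18],
  [-1, 0, 0, 0, 0, 0, -0.18],
  [-1, 0, 0, 0, 0, 0, -0.18],
  [-1, 0, 0, 0, 0, 0, -0.18],
  [-1, 0, 0, 0, 0, 0, -0.18],
  [-1, 0, 0, 0, 0, 0, -0.18],
  [-1, 0, 0, 0, 0, 0, -0.18],
  [-1, 0, 0, 0, 0, 0, -0.18],
  [-1, 0, 0, 0, 0, 0, -0.18],
])

```text
clock: 1.85
tcp_pos: [0.2227, -0.5298, 0.2113]
orientation: [-0.001, 0.78, 0.626, 0.0]
wrist_force: [-0.7, 0.1, 0.0]
finger_gap: 0.0002
```

carry_out([
  [-1, 0.052, 0.006, 0, 0, 0, 0],
  [-1, 0.052, 0.006, 0, 0, 0, 0],
  [-1, 0.052, 0.006, 0, 0, 0, 0],
  [-1, 0.052, 0.006, 0, 0, 0, 0],
  [-1, 0.052, 0.006, 0, 0, 0, 0],
  [-1, 0.052, 0.006, 0, 0, 0, 0],
  [-1, 0.052, 0.006, 0, 0, 0, 0],
  [-1, 0.052, 0.006, 0, 0, 0, 0],
  [-1, 0.052, 0.006, 0, 0, 0, 0],
  [-1, 0.052, 0.006, 0, 0, 0, 0],
  [-1, 0.052, 0.006, 0, 0, 0, 0],
  [-1, 0.052, 0.006, 0, 0, 0, 0],
  [-1, 0.052, 0.006, 0, 0, 0, 0],
  [-1, 0.052, 0.006, 0, 0, 0, 0],
  [-1, 0.052, 0.006, 0, 0, 0, 0],
  [-1, 0, 0, 0, 0, 0, 0],
])

```text
clock: 3.85
tcp_pos: [0.484, 0.2133, 0.2107]
orientation: [-0.0, 0.78, 0.625, -0.0]
wrist_force: [0.5, -0.2, -0.2]
finger_gap: 0.0
```

carry_out([
  [-1, 0, 0, 0.033, 0, 0, 0],
  [-1, 0, 0, 0.033, 0, 0, 0],
  [-1, 0, 0, 0, 0, 0, 0],
  [-1, 0, 0.01, 0, 0, 0, 0],
  [-1, 0, 0.01, 0, 0, 0, 0],
  [-1, 0, 0.01, 0, 0, 0, 0],
  [-1, 0, 0.01, 0, 0, 0, 0],
  [-1, 0, 0.01, 0, 0, 0, 0],
  [-1, 0, 0.01, 0, 0, 0, 0],
  [-1, 0, 0.01, 0, 0, 0, 0],
  [-1, 0, 0.01, 0, 0, 0, 0],
  [-1, 0, 0.01, 0, 0, 0, 0],
  [-1, 0, 0.01, 0, 0, 0, 0],
  [-1, 0, 0, 0, 0, 0, 0],
])

```text
clock: 5.6
tcp_pos: [0.5819, 0.188, 0.1456]
orientation: [0.0, 0.782, 0.624, 0.0]
wrist_force: [0.6, -0.1, 0.3]
finger_gap: 0.0002
```

```bash
cat > look.py <<'E'
from workcell import env
import cv2,sys,numpy as np
a,b=env.read_camera("top")["color"],env.read_camera("side")["color"]
im=np.hstack([cv2.resize(a[110:280,110:350],(400,283)),cv2.resize(b[150:376,110:430],(400,283))])
cv2.imwrite(sys.argv[1],im[:,:,::-1]);s=env.get_state();print(s["clock"],s["tcp_pos"],s["wrist_force"])
E
python3 look.py pics/l1.png
```

```text
5.7 [0.58094536 0.18819845 0.14559211] [-0.59478384  0.37984046  0.46718598]
```

View pics/l1.png

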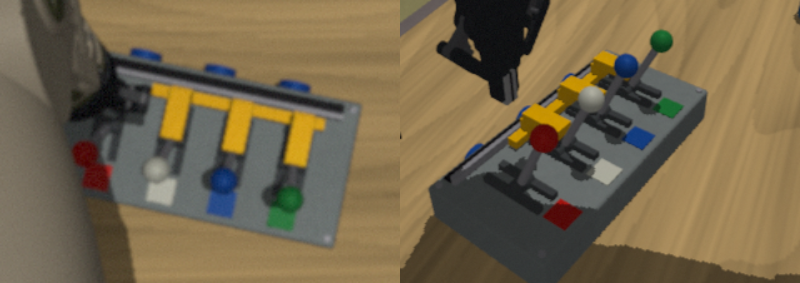

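The red lever has not moved: its knob is still at full-frame pixel (225,260) in the side view. The fingers went past it. I'll compare the tip's projection with the image.

Run:
```python
from h import *
from workcell import env
import cv2
S=np.load("side.npz");T=np.load("top.npz")
s=env.get_state();p=s["tcp_pos"]
for d in(0,-.019):
  X=p+[0,0,d];print(proj(S,X),proj(T,X))
c=env.read_camera("wrist");cv2.imwrite("pics/w1.png",c["color"][:,:,::-1])
s=env.read_camera("side");im=s["color"].copy()
print(np.abs(s["t"]-S["t"]).max())
for d in(0,-.019):cv2.circle(im,tuple(np.round(proj(s,p+[0,0,d])).astype(int)),2,(255,0,255),-1)
print(proj(S,[.528,.205,.146]), proj(T,[.528,.205,.146]))
im=np.hstack([c["color"][::,:][:,:],im[:,60:]])
cv2.imwrite("pics/w2.png",cv2.resize(im,(800,int(800*384/im.shape[1])))[:,:,::-1])
```

```text
[195.76684399 241.04160858] [171.10288905 170.93386968]
[197.07088813 252.21967007] [172.89087456 172.4266765 ]
0.0
[226.3953668  260.37689023] [161.2429402  201.75113414]
```

View pics/w2.png

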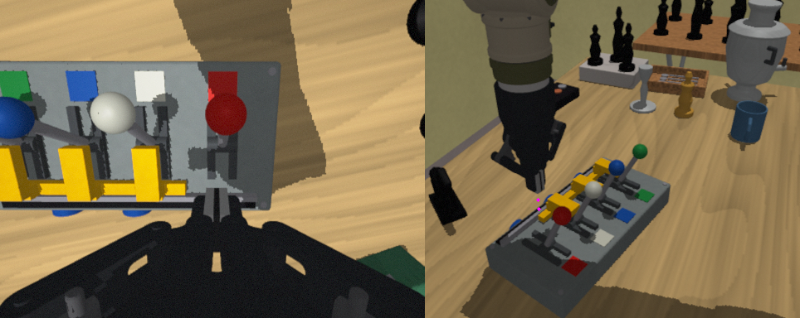

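Run:
```python
from h import *
from workcell import env
from scipy.optimize import least_squares
S=np.load("side.npz");W=env.read_camera("wrist");s=env.get_state();p=s["tcp_pos"]
print("wrist cam pos",-W["R"].T@W["t"],W["R"])
for n,X in dict(red=(.528,.205,.146),tcp=p,tip=p-[0,0,.019]).items(): print(n,proj(W,X))
print("seen red",272,136)
r=least_squares(lambda X:np.r_[proj(W,X)-(258,226),proj(S,X)-(193,228)],p);print(r.x,r.fun,p)
print(s["joint_pos"])
```

```text
wrist cam pos [0.51152619 0.20437217 0.30730844] [[ 2.23372016e-01  9.74733051e-01  6.48989001e-04]
 [ 9.36101814e-01 -2.14704687e-01  2.78595210e-01]
 [ 2.71695300e-01 -6.16228539e-02 -9.60408396e-01]]
red [268.1420106  136.88318777]
tcp [260.17925521 228.31156181]
tip [260.20187913 216.85932572]
seen red 272 136
[0.57185967 0.18999581 0.16694952] [1.43015457 2.7662691  6.81346217 2.64145781] [0.58076372 0.18834184 0.14579141]
[ 1.82212618e-01  4.07023671e-01  1.93071956e-02  1.18332009e+00
 -4.37894139e-05  4.05762899e-01]
```

View pics/w1.png

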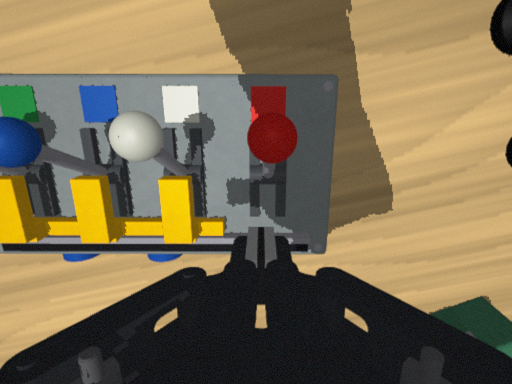

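Wrist view: the red knob is at (272,136), as predicted, and the fingertips are near (261,228), with nothing moved. I'll zoom on the side view to get the true tip height.

Run:
```python
from h import *
from workcell import env
import cv2
s=env.read_camera("side");p=env.get_state()["tcp_pos"]
im=cv2.resize(s["color"][170:300,130:290],None,fx=5,fy=4.6)[:, :800]
im=cv2.resize(s["color"][170:290,130:290],None,fx=5,fy=5)
for d in(.04,.02,0,-.019):
  q=(proj(s,p+[0,0,d])-(130,170))*5;cv2.circle(im,tuple(np.round(q).astype(int)),4,(255,0,255),-1)
cv2.imwrite("pics/z.png",im[:,:,::-1])
```

```text
(no output)
```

View pics/z.png

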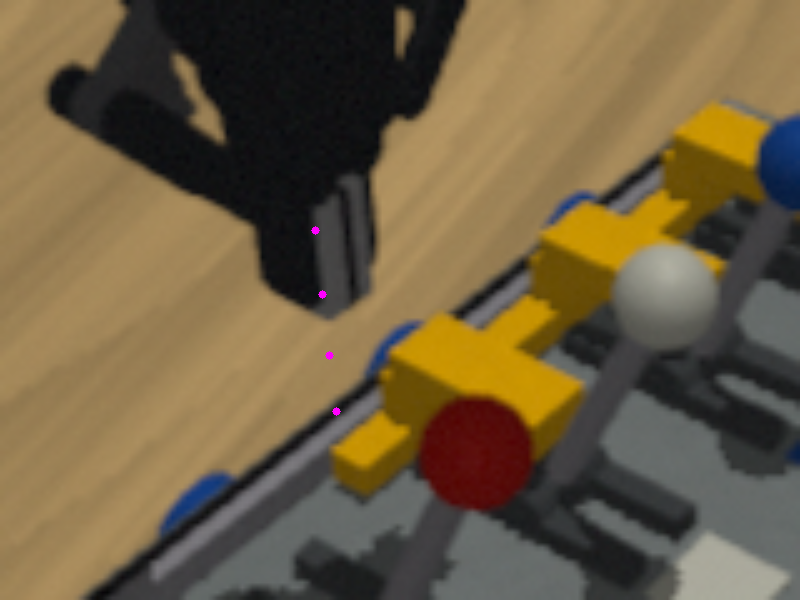

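The true tips end about 33 mm above where the reported TCP puts them (seen at side pixel (196,234), expected (197,252)). They skimmed over the knob. I'll back off along the same line, go 34 mm lower and check from the side before pushing.

carry_out([
  [-1, 0, -0.035, 0, 0, 0, 0],
  [-1, 0, -0.035, 0, 0, 0, 0],
  [-1, 0, -0.035, 0, 0, 0, 0],
  [-1, 0.003, 0, 0.017, 0, 0, 0],
  [-1, 0.003, 0, 0.017, 0, 0, 0],
  [-1, 0, 0, 0, 0, 0, 0],
  [-1, 0, 0.01, 0, 0, 0, 0],
  [-1, 0, 0.01, 0, 0, 0, 0],
  [-1, 0, 0.01, 0, 0, 0, 0],
  [-1, 0, 0.01, 0, 0, 0, 0],
  [-1, 0, 0, 0, 0, 0, 0],
])

```text
clock: 7.28
tcp_pos: [0.5205, 0.2081, 0.1117]
orientation: [0.0, 0.782, 0.623, 0.0]
wrist_force: [-0.2, 0.5, -0.0]
finger_gap: -0.0
```

```bash
python3 look.py pics/l2.png
```

```text
7.375 [0.51959026 0.20827394 0.11161546] [-0.99920416  0.63984323  0.28439054]
```

View pics/l2.png

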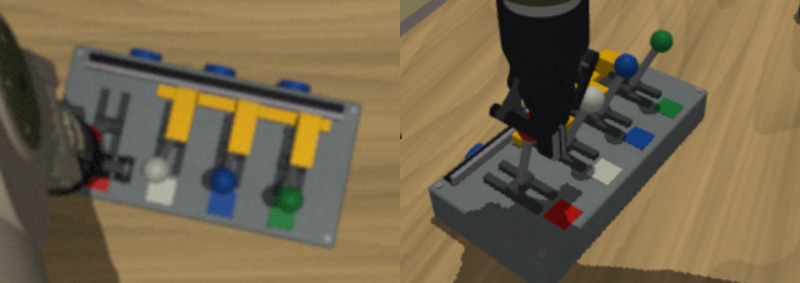

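The red lever now moves with the fingers: its knob is at crop (527,130). I continue the push.

carry_out([
  [-1, 0, 0.01, 0, 0, 0, 0],
  [-1, 0, 0.01, 0, 0, 0, 0],
  [-1, 0, 0.01, 0, 0, 0, 0],
  [-1, 0, 0.01, 0, 0, 0, 0],
  [-1, 0, 0.01, 0, 0, 0, 0],
  [-1, 0, 0.006, 0, 0, 0, 0],
  [-1, 0, 0, 0, 0, 0, 0],
])

```text
clock: 8.25
tcp_pos: [0.5743, 0.1958, 0.1116]
orientation: [0.0, 0.782, 0.624, 0.0]
wrist_force: [-1.6, -0.5, -0.1]
finger_gap: 0.0001
```

carry_out([
  [-1, 0, 0.004, 0, 0, 0, 0],
  [-1, 0, 0, 0, 0, 0, 0],
])

```text
clock: 8.5
tcp_pos: [0.5777, 0.1952, 0.1118]
orientation: [0.0, 0.782, 0.624, 0.0]
wrist_force: [-0.2, -0.3, -0.5]
finger_gap: 0.0001
```

carry_out([
  [-1, 0, 0.003, 0, 0, 0, 0],
  [-1, 0, 0, 0, 0, 0, 0],
])

```text
clock: 8.75
tcp_pos: [0.5806, 0.1945, 0.1118]
orientation: [0.0, 0.782, 0.624, 0.0]
wrist_force: [0.1, -0.1, -1.1]
finger_gap: -0.0
```

```bash
python3 look.py pics/l3.png
```

```text
8.85 [0.58060984 0.19451142 0.11183015] [-0.31002682  0.59080925 -0.30404622]
```

View pics/l3.png

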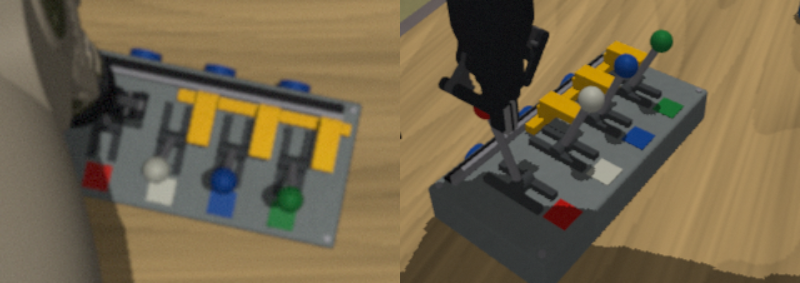

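The comb has slid part-way (left end from crop x 158 to 178, about 22 mm). I'll push on until the force rises at the stop.

carry_out([
  [-1, 0, 0.005, 0, 0, 0, 0],
  [-1, 0, 0.003, 0, 0, 0, 0],
  [-1, 0, 0, 0, 0, 0, 0],
])

```text
clock: 9.22
tcp_pos: [0.5878, 0.1928, 0.1116]
orientation: [-0.001, 0.782, 0.624, -0.0]
wrist_force: [-4.3, 0.9, 0.4]
finger_gap: -0.0
```

carry_out([
  [-1, 0, 0.003, 0, 0, 0, 0],
  [-1, 0, 0, 0, 0, 0, 0],
])

```text
clock: 9.48
tcp_pos: [0.5879, 0.1928, 0.1115]
orientation: [-0.002, 0.781, 0.624, -0.002]
wrist_force: [-11.2, 1.8, 4.3]
finger_gap: 0.0001
```

carry_out([
  [-1, 0, 0.003, 0, 0, 0, 0],
  [-1, 0, 0, 0, 0, 0, 0],
])

```text
clock: 9.72
tcp_pos: [0.588, 0.1928, 0.1115]
orientation: [-0.004, 0.781, 0.625, -0.004]
wrist_force: [-17.8, 4.2, 9.1]
finger_gap: 0.0001
```

The stop is reached at box x = 18 mm, as computed. I retreat and move over behind the green lever.

carry_out([
  [-1, 0, -0.02, 0, 0, 0, 0],
  [-1, 0, -0.04, 0, 0, 0, 0],
  [-1, 0, -0.04, 0, 0, 0, 0],
  [-1, 0, -0.035, 0, 0, 0, 0],
  [-1, 0, 0, 0, 0, 0, 0],
  [-1, -0.043, 0, 0, 0, 0, 0],
  [-1, -0.043, 0, 0, 0, 0, 0],
  [-1, -0.043, 0, 0, 0, 0, 0],
  [-1, -0.043, 0, 0, 0, 0, 0],
  [-1, -0.044, 0, 0, 0, 0, 0],
  [-1, 0, 0, 0, 0, 0, 0],
])

```text
clock: 11.1
tcp_pos: [0.416, 0.0077, 0.1124]
orientation: [0.001, 0.783, 0.622, 0.001]
wrist_force: [1.4, 0.6, 0.4]
finger_gap: 0.0
```

```bash
python3 look.py pics/l4.png
```

```text
11.2 [0.41605116 0.00990144 0.11227452] [-0.93522177  0.47868683  0.0997631 ]
```

View pics/l4.png

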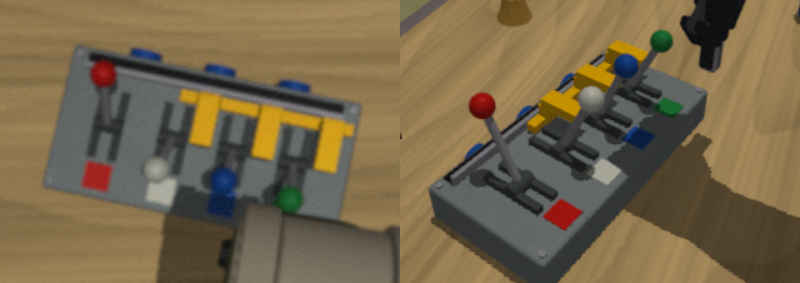

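Run:
```python
from h import *
import cv2
from workcell import env
T=np.load("top.npz");c=env.read_camera("top")
def m(c,lo,hi,b):
    x0,y0,x1,y1=b;k=cv2.inRange(cv2.cvtColor(c["color"],cv2.COLOR_RGB2HSV),lo,hi)[y0:y1,x0:x1]
    n,l,s,ce=cv2.connectedComponentsWithStats(k);i=1+np.argmax(s[1:,4]);return ce[i]+[x0,y0],s[i]
Y=((18,150,100),(32,255,255))
a=m(T,*Y,(180,140,330,230));b=m(c,*Y,(180,140,330,230));print(a,b,ray(c,b[0],.075)-ray(T,a[0],.075))
r=m(c,(0,150,60),(6,255,255),(150,130,200,180));print(r,ray(c,r[0],.146),"expect .612 .186")
```

```text
(array([251.90698954, 182.37149147]), array([  21,   20,  104,   51, 1817], dtype=int32)) (array([269.35674157, 185.77696629]), array([  38,   24,  104,   50, 1780], dtype=int32)) [-0.0068996  -0.03234514  0.        ]
(array([171.8427673 , 153.95597484]), array([ 15,  17,  14,  15, 159], dtype=int32)) [0.61042724 0.18684357 0.146     ] expect .612 .186
```

The red lever is fully on (knob within 2 mm of expected) and the comb has moved 33 mm. I'm pushing green now.

carry_out([
  [-1, 0, 0.015, 0, 0, 0, 0],
  [-1, 0, 0.015, 0, 0, 0, 0],
  [-1, 0, 0.01, 0, 0, 0, 0],
  [-1, 0, 0.01, 0, 0, 0, 0],
  [-1, 0, 0.01, 0, 0, 0, 0],
  [-1, 0, 0.01, 0, 0, 0, 0],
  [-1, 0, 0.01, 0, 0, 0, 0],
  [-1, 0, 0, 0, 0, 0, 0],
])

```text
clock: 12.25
tcp_pos: [0.4938, -0.0074, 0.1118]
orientation: [0.0, 0.782, 0.624, 0.0]
wrist_force: [-0.5, -0.1, -0.4]
finger_gap: 0.0001
```

carry_out([
  [-1, 0, 0.01, 0, 0, 0, 0],
  [-1, 0, 0.01, 0, 0, 0, 0],
  [-1, 0, 0.01, 0, 0, 0, 0],
  [-1, 0, 0.01, 0, 0, 0, 0],
  [-1, 0, 0.007, 0, 0, 0, 0],
  [-1, 0, 0, 0, 0, 0, 0],
])

```text
clock: 13.0
tcp_pos: [0.539, -0.0176, 0.1117]
orientation: [0.0, 0.782, 0.624, 0.0]
wrist_force: [0.2, -0.8, 0.8]
finger_gap: 0.0
```

carry_out([
  [-1, 0, 0.004, 0, 0, 0, 0],
  [-1, 0, 0, 0, 0, 0, 0],
])

```text
clock: 13.25
tcp_pos: [0.5395, -0.0176, 0.1115]
orientation: [-0.002, 0.782, 0.624, -0.002]
wrist_force: [-7.0, 1.2, 2.5]
finger_gap: 0.0
```

carry_out([
  [-1, 0, 0.003, 0, 0, 0, 0],
  [-1, 0, 0, 0, 0, 0, 0],
])

```text
clock: 13.5
tcp_pos: [0.5396, -0.0176, 0.1113]
orientation: [-0.004, 0.781, 0.624, -0.003]
wrist_force: [-15.3, 2.9, 8.6]
finger_gap: 0.0
```

carry_out([
  [-1, 0, -0.02, 0, 0, 0, 0],
  [-1, 0, -0.04, 0, 0, 0, 0],
  [-1, 0, -0.04, 0, 0, 0, 0],
  [-1, 0, -0.035, 0, 0, 0, 0],
  [-1, 0, 0, -0.05, 0, 0, 0],
  [-1, -0.05, 0, -0.04, 0, 0, 0],
  [-1, -0.05, 0, 0, 0, 0, 0],
  [-1, -0.05, 0, 0, 0, 0, 0],
  [-1, -0.05, 0, 0, 0, 0, 0],
  [-1, 0, 0, 0, 0, 0, 0],
  [-1, 0, 0, 0, 0, 0, 0],
])

```text
clock: 14.88
tcp_pos: [0.3695, -0.1827, 0.201]
orientation: [0.0, 0.782, 0.623, 0.0]
wrist_force: [-0.0, -0.5, -0.2]
finger_gap: 0.0001
```

```bash
python3 look.py pics/l5.png;  python3 - <<'E'
from h import *
T=np.load("top.npz");S=np.load("side.npz")
for X in[(.612,.186,.146),(.564,-.0235,.146)]:
  a,b=proj(T,X),proj(S,X);print((a-110)*1.667,(b-[110,150])*1.25+[400,0])
E
```

```text
14.975 [ 0.36968967 -0.18183088  0.20095639] [ 0.55819718  0.28906646 -0.12630786]
[103.90625516  71.76110864] [482.49619034 104.5344007 ]
[307.24853418 114.52669716] [603.24566794  18.59487679]
```

View pics/l5.png

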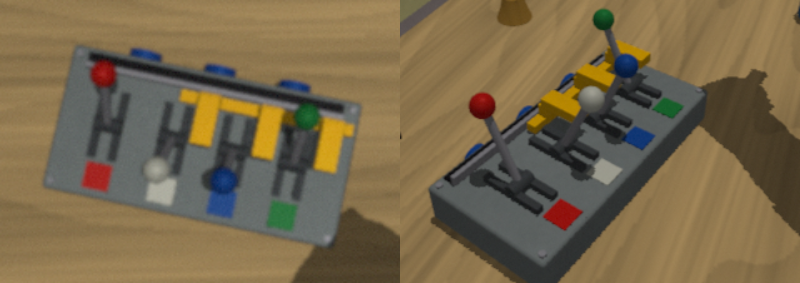

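Red (104,74) and green (307,117) are at their fully-on positions in both views. Blue and white are still off, and the arm is clear.

```bash
python3 -c "
from workcell import env
print(env.hand_in())"
```

```text
the job is handed in; nothing more can be done
None
```

I threw the red master lever fully on, which slid the yellow comb clear, then threw the green lamp lever fully on. I handed the job in at about 15 s of the 32 s allowed.

**Last checks:**
- **Levers:** In the final top and side views, the red and green knobs were within about 3 crop pixels (2–3 mm) of their computed fully-on positions. Both levers had been pushed until they met their end stops, with about 15–20 N at the wrist.
- **Comb:** It measured about 33 mm of its 34 mm travel after the red throw.
- **Blue and white:** Both were still off.
- **Robot:** The arm stood clear of everything, with wrist force near zero.

**What disagreed:** The fingertips were about 33 mm higher in the camera images than the reported tool position implied. Because of that, my first push at red passed over the knob without moving anything. I corrected by working 34 mm lower, and both pushes then ended where I had calculated.

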